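Put the cutting board away under the bread bin

ROBOT

A 6-joint arm with a two-finger parallel gripper is mounted at the origin on the work surface. World frame = base frame: x ahead of the robot, y to its left, z up, the work surface at z = 0. Lengths are in m, angles in rad, forces in N, time in s.
With the tool pointing down it reaches from about 0.35 to 0.975 m from the base axis. Payload 4.9 kg.
Tool frame: the origin (TCP) lies at the very end of the fingers, on their centre line; the grasp point (between the pads) lies 19 mm behind it; z points along the fingers, y is the line along which they close (so a half turn about z gives the same grasp; the last joint's range is limited). The gripper opens to 85 mm and grips with 20 to 120 N. Pads are 22 mm wide; open, the fingers measure 114 mm over their backs; the gripper's body (76 mm by 85 mm) begins 54 mm behind the grasp point. The pads swing forward as they close: fully open they stand 13 mm farther back than shut.
Start: joints at [1.128, 0.053, 1.613, -0, 1.476, -0.119], TCP at [0.199, 0.593, 0.192] pointing down, gripper open.
Joint ranges: [-3.01, 3.01], [-1.01, 2.22], [0.06, 2.58], [-1.02, 4.17], [0.09, 2.62], [-3.14, 3.14]. Speed limits (rad/s): [2.57, 2.57, 3.14, 3.14, 3.14, 3.14].

INTERFACE

Orientations are given as a unit quaternion [w, x, y, z].
In Python, from plant import manip gives the robot as it stands.
- The arm moves only by the shell command python3 -m pendant 'ROWS'. ROWS is JSON, a list of rows, each a list of 3 entries, a list of its own where there are three numbers: the opening, from 0 (shut) to 1 (fully open), then the shift along the tool's x, y, z in units of 12 cm (1.0 is 12 cm), then the turn about the tool's z in units of pi rad (1.0 is pi rad). In form: [[gripper, [dx, dy, dz], roll], ...]. A call has 1 to 10 rows; each row is the pose to reach, as a shift and turn from the pose commanded when the call began, along the tool's axes at that moment, turning the shorter way round; what a row does not reach only later rows make up. A row lasts 1/10 s, in which the tool goes at most 50 mm and 8.59 degrees, less where a joint would pass 70% of its speed; a pose out of reach is approached as far as the arm can. A call with a number of a shift or a turn outside -1 to 1 is refused whole. A call with a gripper value outside its range is refused whole. The fingers move at their own pace and stop on an object; the grip force is fixed at half the most. Time passes only in rows, so rows that repeat a pose let the fingers close. It gives the time, the measured TCP pose, the force, the opening and the grip force at its end, in the units of the state.
- manip.state(): the state, without advancing time (a new reading comes with each control period).
- manip.grab_frame(name): name is "scene" or "side" or "wrist"; returns a dict with "img" (400x640x3 uint8, red, green, blue), "fx", "fy", "cx", "cy" (pixels), "eye" and "rotation" of the camera in the world; the wrist camera has in their place "tool_from_camera" (4x4, takes a point from camera to tool coordinates, whose origin is the TCP and whose axes are the flange's). Camera axes: x right, y down, z forward; pixel columns grow to the right and rows downward; lengths in m; the calibration is good to about 2 mm. A picture is of the moment at which its call begins: read the wrist's pose just before it. There is no depth.
- manip.job_done(): hands the job in; it is judged then, once.
The state is a dict: "time": time; "joint_pos": joint angles; "joint_vel": joint speeds; "joint_efforts": joint torques, N m; "tool_pos": TCP position; "tool_rot": TCP orientation; "contact_force": force on the tool from outside, world axes, zero at the start; "ft_torque": the same for the moment, N m; "gripper_width": opening from 0.0 (shut) to 1.0 (fully open); "grasp_force": force on a finger pad.
Only numpy, scipy, OpenCV 4.12 (cv2) and the standard library are available. Lean on these libraries where they do the work, as an engineer would, in place of code of your own. Each camera call takes 0.05 s, during which the arm holds its last target. There are 200 camera calls.

TASK

Put the rectangular cutting board away in the slot under the bread bin: draw the latch aside, slide the board fully home, then close the latch fully across the slot so that the board cannot slip out. Do not knock over or push away the mug, the pepper mill or the single bread roll that stand around it.

Things in the scene. Friction and masses are not known exactly. Their poses are not given: they have to be found in the camera images.
- bin: bread bin fixed on a wooden plinth 40 mm high with a flat slot at counter level. Origin: middle of the slot's mouth, on the counter; x points into the slot, y across the mouth, z up. Slot 154 mm wide (y -77 to +77), 26 mm high, floor is the counter. Plinth front face at x = 0, y -175 to +105; the bin proper, 214 mm high, stands back at x = +55 and beyond.
- slot_back (a point): middle of the slot's back stop, on the counter, 204 mm inside the mouth (inside the plinth, hidden). Axes as the bin's.
- rail_end (a point): outer end of the fixed wooden guide rail, top edge of its inner face. The rail is 20 mm thick, 26 mm high, and runs from here 280 mm along the bin's x to the mouth; its inner face is at bin y = +77 mm, in line with the slot's wall. Axes as the bin's.
- board: smooth rectangular dark wooden cutting board with two thin light stripes, 200 (x) x 150 (y) x 22 mm, about 0.4 kg, lying flat on the counter before the slot. Origin: centre of its underside. It fits the slot with its x axis along the bin's x axis, either way round. When fully home its outer end is level with the plinth's front (origin at bin x = +100 to +104).
- latch (a joint): sliding steel latch before the slot's mouth, at bin x -19 to -7, moving along the bin's y; in m. 0 = fully drawn aside, mouth clear; 0.070 = fully closed, across the mouth. It stays where it is left and slides with about 2 N.
- latch_knob (a point): top of the latch's upright round wooden knob (20 mm diameter, 42 mm tall, top 82 mm above the counter) at bin x = -13, bin y = latch value - 0.120 m. Below the knob, to 40 mm above the counter, is the latch plate, 120 mm along the bin's y (from 90 mm on the -y side of the knob to 30 mm on its +y side) and 12 mm thick.
- roll3: bread roll, 88 mm across, 51 mm high, alone on the counter. Bystander. Origin: centre of its underside.
- mug: white mug, 80 mm across, 90 mm high. Bystander. Origin: centre of its underside.
- mill: wooden pepper mill, 58 mm across, 165 mm high. Bystander. Origin: centre of its underside.
There are look-alikes about, which are no part of the job. What is shaped like the board but yellow is not meant.

How it is judged:
By the outcome, as a careful person would: the job done as asked, in the order asked, and still so for the second after the job is handed in, with the robot touching nothing.
It also fails if it takes over 72 s, if anything falls off the work surface, if the arm or the gripper's body presses on something with over 40 N, if the wrist force passes 120 N, or if a joint passes its speed limit or range.

## Working session

There is one attempt and no reset: what is moved stays moved. The work goes in short steps, Python scripts to look and compute and a shell command to move; the robot and the scene stay as the last step left them, time stands still between calls to the robot, and variables do not carry over. Pictures are saved under pics/ and viewed, at most 10 in all, crops included, and the job is handed in when it is done.

```bash
mkdir -p pics; ls
python3 - <<'E'
from plant import manip
import cv2,pickle
d={}
for n in("scene","side","wrist"):
    s=manip.state(); f=manip.grab_frame(n); d[n]=f; d[n+"_s"]=s
    cv2.imwrite(f"pics/{n}0.png",f["img"][:,:,::-1])
    print(n,{k:(v.tolist() if hasattr(v,'tolist') else v) for k,v in f.items() if k!="img"})
pickle.dump(d,open("f0.pkl","wb")); print(s)
E
```

```text
pics
scene {'fx': 378.0577831322748, 'fy': 378.0577831322748, 'cx': 317.35522005523626, 'cy': 199.3797739245563, 'eye': [1.2802255218668899, -0.19345613672187217, 1.0930154159610865], 'rotation': [-0.25206601719965177, 0.7519608734320932, 0.5775543357298657, -0.19351629667803674]}
side {'fx': 376.1154420723338, 'fy': 376.1154420723338, 'cx': 320.5835034726713, 'cy': 206.44689989326125, 'eye': [0.1203707568001201, -0.6192631176722463, 0.8781360176303331], 'rotation': [-0.3484522423758796, 0.884972532082167, -0.2872499070294185, 0.11354357381591368]}
wrist {'fx': 308.8183359814153, 'fy': 308.8183359814153, 'cx': 321.98178876973304, 'cy': 191.38683907646043, 'tool_from_camera': [[0.00045991751817720184, -0.9609775347694754, -0.2766260402497506, 0.07087232486184857], [0.9999998619646354, 0.0005122501174957613, -0.00011692102585428903, -2.4439776590279294e-06], [0.0002540602008084906, -0.27662594829154635, 0.9609776377133942, -0.18067131585009522], [0.0, 0.0, 0.0, 1.0]]}
{'time': 0.1, 'joint_pos': array([ 1.12796959e+00,  5.33266433e-02,  1.61418612e+00,  8.43416450e-06,
        1.47597952e+00, -1.19038123e-01]), 'joint_vel': array([-0.0005306 , -0.00053507, -0.00391227, -0.00115705,  0.00100045,
        0.00047584]), 'joint_efforts': array([ 8.18314838e-04, -3.94904280e+01, -3.71363747e+01, -1.04635981e-04,
        3.81725666e-03, -7.31454918e-06]), 'tool_pos': array([0.19859212, 0.59193048, 0.19114624]), 'tool_rot': array([-2.67370907e-04,  1.61188358e-01,  9.86923204e-01, -9.11415676e-04]), 'contact_force': array([-0.28393993,  0.29336968, -0.49067894]), 'ft_torque': array([-0.0093329 , -0.00378746, -0.0117616 ]), 'grasp_force': 0.0, 'gripper_width': 1.0020820011610496}
```

View pics/scene0.png

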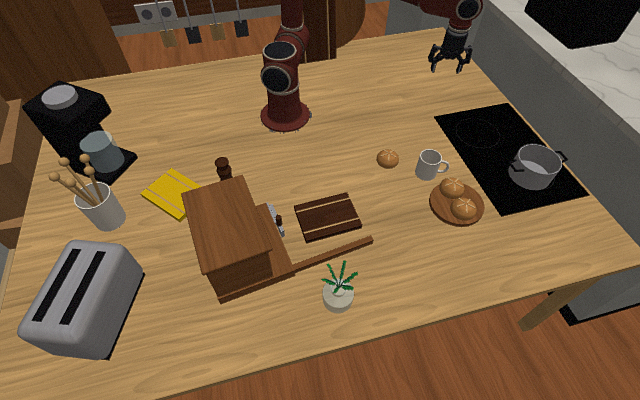

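View pics/side0.png

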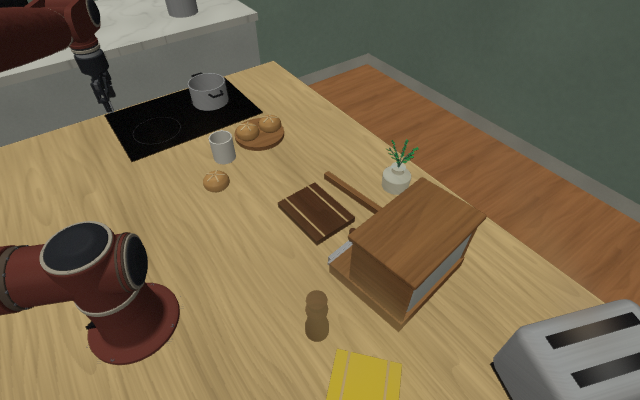

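Scene: the dark board is at (328,217), with the bin at (230,240), the latch at (278,220), and the rail end at (372,239). The mill is at (223,170), the lone roll at (388,158) and the mug at (430,164). Side: board (316,212), roll (216,181), mug (222,147), mill (317,315).
Could be taken for the board: dark striped board (328,217) and yellow board (170,193). I choose the dark striped one and check it in a close crop.

```bash
cat > h.py <<'E'
import numpy as np,cv2,pickle
from scipy.spatial.transform import Rotation as R
def q2R(q): return R.from_quat([q[1],q[2],q[3],q[0]]).as_matrix()
def cam(f,s=None):
    if "eye" in f: return np.array(f["eye"]),q2R(f["rotation"])
    T=np.array(f["tool_from_camera"]);Rt=q2R(s["tool_rot"])
    return np.array(s["tool_pos"])+Rt@T[:3,3],Rt@T[:3,:3]
def ray(f,uv,s=None):
    e,M=cam(f,s);d=M@np.array([(uv[0]-f["cx"])/f["fx"],(uv[1]-f["cy"])/f["fy"],1]);return e,d/np.linalg.norm(d)
def plane(f,uv,z,s=None):
    e,d=ray(f,uv,s);return e+d*(z-e[2])/d[2]
def proj(f,p,s=None):
    e,M=cam(f,s);c=M.T@(np.array(p)-e);return np.array([f["cx"]+f["fx"]*c[0]/c[2],f["cy"]+f["fy"]*c[1]/c[2]])
def tri(r1,r2):
    A=sum(np.eye(3)-np.outer(d,d) for e,d in(r1,r2));b=sum((np.eye(3)-np.outer(d,d))@e for e,d in(r1,r2));return np.linalg.solve(A,b)
E
python3 - <<'E'
from h import *
d=pickle.load(open("f0.pkl","rb"));a=d["scene"];b=d["side"]
for uv in((328,217),(372,239),(388,158),(430,164)): print(uv,plane(a,uv,0.02).round(3))
for uv in((316,212),(326,175),(216,181)): print(uv,plane(b,uv,0.02).round(3))
c1=cv2.resize(a["img"][170:310,180:390],None,fx=3.8,fy=3.8,interpolation=cv2.INTER_CUBIC)[:530]
c2=cv2.resize(b["img"][150:340,260:500],None,fx=3.1,fy=3.1,interpolation=cv2.INTER_CUBIC)
cv2.imwrite("pics/c1.png",c1[:,:,::-1]);cv2.imwrite("pics/c2.png",c2[:,:,::-1])
E
```

```text
(328, 217) [0.58  0.031 0.02 ]
(372, 239) [0.702 0.147 0.02 ]
(388, 158) [0.374 0.332 0.02 ]
(430, 164) [0.445 0.476 0.02 ]
(316, 212) [0.566 0.017 0.02 ]
(326, 175) [0.691 0.135 0.02 ]
(216, 181) [0.377 0.326 0.02 ]
```

View pics/c1.png

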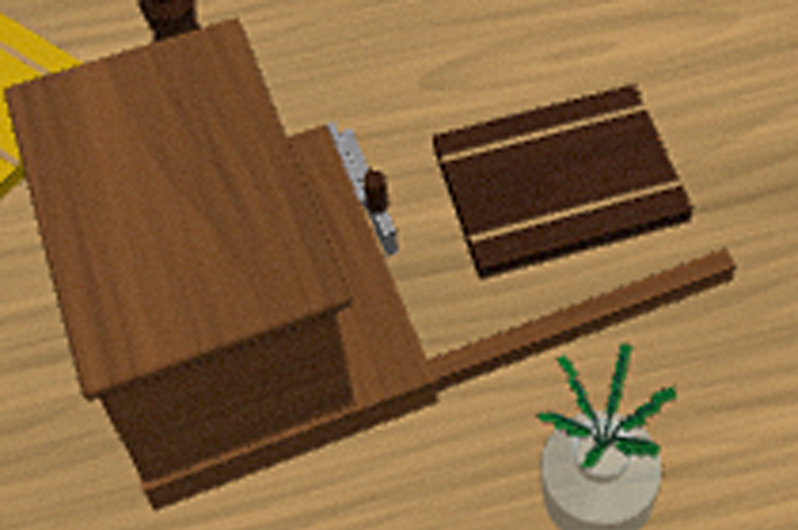

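View pics/c2.png

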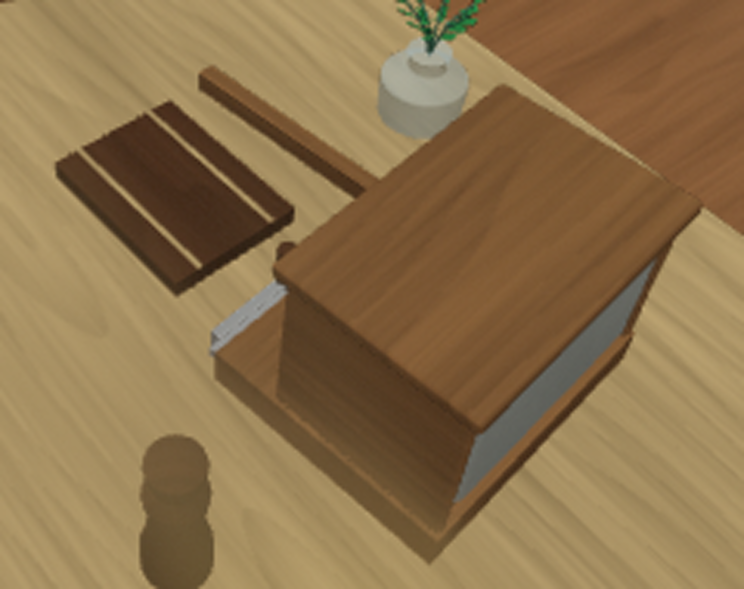

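Crop 1 confirms the choice: dark board with two light stripes, corners at crop (436,137), (632,87), (691,210), (482,268). The knob top is at (376,175), and the latch plate runs from about (335,125) to (392,250), across the left part of the mouth. Crop 2 shows the same board, with the latch plate visible from (212,345) to (285,290).

Run:
```python
from h import *
d=pickle.load(open("f0.pkl","rb"));a=d["scene"];b=d["side"]
A=lambda u,v:((u+.5)/3.8-.5+180,(v+.5)/3.8-.5+170)
B=lambda u,v:((u+.5)/3.1-.5+260,(v+.5)/3.1-.5+150)
for n,f,L in(("scene",a,[A(436,137),A(632,87),A(691,210),A(482,268)]),("side",b,[B(178,284),B(57,164),B(168,101),B(293,207)])):
    P=np.array([plane(f,p,.022)[:2] for p in L]);print(n,P.round(3).tolist(),P.mean(0).round(3),np.linalg.norm(np.roll(P,-1,0)-P,axis=1).round(3),np.degrees(np.arctan2(*(P[0]+P[3]-P[1]-P[2])[::-1])))
print("rail inner top scene",plane(a,A(428,357),.026),plane(a,A(722,250),.026))
print("rail outer end side", plane(b,B(199,75),.026),plane(b,B(213,66),.026))
print("knob",plane(a,A(376,172),.082), "side",plane(b,B(288,243),.082))
print("plinth front scene",plane(a,A(325,127),.04),plane(a,A(436,360),.04)," side -y front corner",plane(b,B(214,358),.04))
print("plate ends",plane(a,A(335,125),.04),plane(a,A(392,235),.04))
# mug, mill, roll
s=manip=None
print("mill side base",plane(b,B(177,580),0),"mill top tri",tri(ray(a,(223,160)),ray(b,B(176,445))))
```

```text
scene [[0.505, -0.07], [0.496, 0.123], [0.642, 0.131], [0.652, -0.062]] [0.573 0.03 ] [0.193 0.146 0.194 0.147] -87.12843064355916
side [[0.502, -0.078], [0.492, 0.118], [0.636, 0.128], [0.648, -0.067]] [0.569 0.025] [0.197 0.145 0.196 0.147] -86.78159701087829
rail inner top scene [ 0.72514805 -0.12651632  0.026     ] [0.69022564 0.14273252 0.026     ]
rail outer end side [0.6849199  0.13836057 0.026     ] [0.70602982 0.1411769  0.026     ]
knob [ 0.57119662 -0.13445648  0.082     ] side [ 0.58050081 -0.13615062  0.082     ]
plinth front scene [ 0.48077456 -0.16704643  0.04      ] [ 0.73675335 -0.12170514  0.04      ]  side -y front corner [ 0.47211828 -0.17265015  0.04      ]
plate ends [ 0.48088551 -0.15782473  0.04      ] [ 0.61021216 -0.13176514  0.04      ]
mill side base [ 0.3419661  -0.29953011  0.        ] mill top tri [ 0.35737089 -0.27635705  0.15841908]
```

```bash
python3 -m pendant '[[1,[-0.9,-0.7,-0.9],0.355],[1,[-0.9,-0.7,-0.9],0.355],[1,[-0.9,-0.7,-0.9],0.355],[1,[-0.9,-0.7,-0.9],0.355],[1,[-0.9,-0.7,-0.9],0.355],[1,[-0.9,-0.7,-0.9],0.355],[1,[-0.9,-0.7,-0.9],0.355],[1,[-0.9,-0.7,-0.9],0.355]]'
python3 -m pendant '[[1,[-0.9,0.44,0],0],[1,[-0.9,0.44,0],0],[1,[-0.9,0.44,0],0]]'
python3 -m pendant '[[1,[-0.9,0.44,0],0],[1,[-0.9,0.44,0],0],[1,[-0.9,0.44,0],0]]'
python3 -m pendant '[[1,[-0.9,0.44,0],0],[1,[-0.9,0.44,0],0],[1,[-0.9,0.44,0],0]]'
python3 -m pendant '[[1,[-0.9,0.44,0],0],[1,[-0.9,0.44,0],0],[1,[-0.9,0.44,0],0]]'
python3 -m pendant '[[1,[-0.9,0.44,0],0],[1,[-0.9,0.44,0],0],[1,[-0.9,0.44,0],0],[1,[-0.9,0.44,0],0]]'
python3 - <<'E'
from h import *
from plant import manip
s=manip.state();f=manip.grab_frame("wrist");pickle.dump((f,s),open("w1.pkl","wb"));cv2.imwrite("pics/w1.png",f["img"][:,:,::-1])
print(s["tool_pos"],q2R(s["tool_rot"]).round(3))
E
```

```text
time: 0.95
tool_pos: [0.2745, 0.4783, 0.2999]
tool_rot: [-0.0, 0.661, 0.751, -0.0]
contact_force: [0.4, -0.3, -0.4]
gripper_width: 0.994
grasp_force: 0.0
time: 1.25
tool_pos: [0.3423, 0.3759, 0.3]
tool_rot: [0.001, 0.66, 0.751, -0.0]
contact_force: [-1.0, 0.2, -0.4]
gripper_width: 1.0
grasp_force: 0.0
time: 1.55
tool_pos: [0.4089, 0.2753, 0.3]
tool_rot: [0.0, 0.66, 0.751, -0.0]
contact_force: [0.4, 0.5, -0.3]
gripper_width: 1.001
grasp_force: 0.0
time: 1.85
tool_pos: [0.4754, 0.1749, 0.2998]
tool_rot: [0.0, 0.66, 0.751, -0.001]
contact_force: [0.2, 0.7, 0.2]
gripper_width: 0.997
grasp_force: 0.0
time: 2.15
tool_pos: [0.5418, 0.0746, 0.2995]
tool_rot: [-0.0, 0.66, 0.751, -0.001]
contact_force: [0.4, 0.1, 0.2]
gripper_width: 0.999
grasp_force: 0.0
time: 2.55
tool_pos: [0.6077, -0.0243, 0.299]
tool_rot: [-0.001, 0.66, 0.751, -0.001]
contact_force: [0.4, 1.2, 0.2]
gripper_width: 0.998
grasp_force: 0.0
[ 0.60767901 -0.02429491  0.2990374 ] [[-0.128  0.992 -0.002]
 [ 0.992  0.128  0.   ]
 [ 0.    -0.002 -1.   ]]
```

View pics/w1.png

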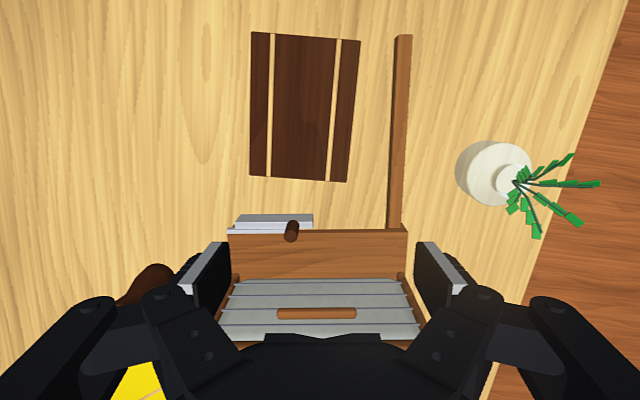

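Wrist view: board corners at (251,32), (360,41), (346,182), (249,176). The rail runs from (398,36) to (388,228), the knob top is at (293,223), and the plinth's front edge runs from (228,231) to (407,231). The latch is partly closed.

Run:
```python
from h import *
f,s=pickle.load(open("w1.pkl","rb"));im=f["img"].astype(int)
for v in(60,130,200): print(v,[tuple(im[v,u]) for u in range(384,416,2)])
dark=((f["img"].sum(2)<260)).astype(np.uint8);dark[200:]=0
dark=cv2.morphologyEx(dark,cv2.MORPH_CLOSE,np.ones((9,9)))
dark[:,380:]=0
c=max(cv2.findContours(dark,0,2)[0],key=cv2.contourArea);r=cv2.approxPolyDP(c,8,True)[:,0];print(r.tolist())
P=np.array([plane(f,p,.022,s)[:2] for p in r]);print(P.round(4).tolist(),P.mean(0))
E=np.roll(P,-1,0)-P;print(np.linalg.norm(E,axis=1).round(4),np.degrees(np.arctan2(E[:,1],E[:,0])).round(2))
print("knob",plane(f,(294,222),.082,s));print("plinth",[plane(f,p,.04,s).round(4) for p in((228,231),(407,231))])
print("plate end",[plane(f,p,.04,s).round(4) for p in((237,214),(313,214))])
```

```text
60 [(np.int64(209), np.int64(172), np.int64(109)), (np.int64(217), np.int64(179), np.int64(113)), (np.int64(224), np.int64(186), np.int64(120)), (np.int64(220), np.int64(182), np.int64(116)), (np.int64(216), np.int64(178), np.int64(112)), (np.int64(72), np.int64(47), np.int64(27)), (np.int64(103), np.int64(69), np.int64(37)), (np.int64(170), np.int64(111), np.int64(60)), (np.int64(164), np.int64(110), np.int64(61)), (np.int64(154), np.int64(100), np.int64(57)), (np.int64(152), np.int64(101), np.int64(55)), (np.int64(158), np.int64(104), np.int64(57)), (np.int64(157), np.int64(105), np.int64(58)), (np.int64(161), np.int64(107), np.int64(58)), (np.int64(219), np.int64(182), np.int64(116)), (np.int64(211), np.int64(173), np.int64(109))]
130 [(np.int64(221), np.int64(183), np.int64(117)), (np.int64(229), np.int64(192), np.int64(123)), (np.int64(236), np.int64(198), np.int64(126)), (np.int64(99), np.int64(70), np.int64(40)), (np.int64(80), np.int64(57), np.int64(32)), (np.int64(169), np.int64(112), np.int64(59)), (np.int64(158), np.int64(104), np.int64(57)), (np.int64(155), np.int64(103),
[... 845 characters left out ...]
100)), (np.int64(230), np.int64(193), np.int64(124)), (np.int64(214), np.int64(177), np.int64(112)), (np.int64(232), np.int64(198), np.int64(128)), (np.int64(237), np.int64(207), np.int64(135)), (np.int64(235), np.int64(202), np.int64(131)), (np.int64(235), np.int64(203), np.int64(132))]
[[251, 32], [249, 173], [345, 181], [360, 41]]
[[0.4913, 0.1236], [0.501, -0.0705], [0.6473, -0.0641], [0.6383, 0.1315]] [0.56950373 0.03011489]
[0.1944 0.1464 0.1958 0.1472] [ -87.14    2.5    92.61 -176.93]
knob [ 0.5797671  -0.11648065  0.082     ]
plinth [array([ 0.4786, -0.1614,  0.04  ]), array([ 0.7517, -0.1259,  0.04  ])]
plate end [array([ 0.4909, -0.1318,  0.04  ]), array([ 0.605, -0.117,  0.04 ])]
```

Run:
```python
from h import *
f,s=pickle.load(open("w1.pkl","rb"))
d=pickle.load(open("f0.pkl","rb"))
A=np.array([plane(f,p,.026,s) for p in((397.3,60),(393.2,130),(389.7,200))]);print("rail",A.round(4).tolist())
v=A[2]-A[0];print(np.degrees(np.arctan2(v[1],v[0])))
g=f["img"][200:250,215:325];cv2.imwrite("pics/k.png",cv2.resize(g,None,fx=7,fy=7,interpolation=2)[:,:,::-1])
for p in((291,238),(291,240)): print("knob",plane(f,p,.082,s), tri(ray(f,p,s),ray(d["scene"],(278.6,214.8))))
for p in((313,231),(407,231),(407,235),(228,235)): print(p,plane(f,p,.04,s).round(4))
```

```text
rail [[0.6922, 0.1139, 0.026], [0.7046, 0.0209, 0.026], [0.7196, -0.0841, 0.026]]
-82.11790478927779
knob [ 0.57808794 -0.14090176  0.082     ] [ 0.57883898 -0.13518521  0.09370649]
knob [ 0.57839636 -0.14394     0.082     ] [ 0.57985972 -0.13601369  0.09633789]
(313, 231) [ 0.6083 -0.1445  0.04  ]
(407, 231) [ 0.7517 -0.1259  0.04  ]
(407, 235) [ 0.753  -0.1324  0.04  ]
(228, 235) [ 0.4789 -0.1681  0.04  ]
```

View pics/k.png

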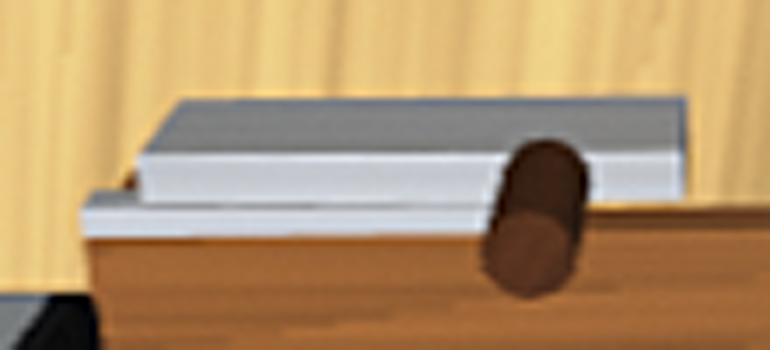

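The knob top is at about (290.2,235.5). The plate's top face spans columns 235–313 and rows 221.5–228.4, with the fixed guide strip behind it.

Run:
```python
from h import *
f,s=pickle.load(open("w1.pkl","rb"))
print("knob",plane(f,(290.2,235.5),.082,s).round(4))
q=[plane(f,p,.04,s)[:2] for p in((234.7,221.3),(312.9,221.3),(312.9,228.4),(234.7,228.4))];print(np.array(q).round(4).tolist(),np.linalg.norm(q[1]-q[0]),np.linalg.norm(q[1]-q[2]))
th=np.radians(-82.4);ex=np.array([np.cos(th),np.sin(th)]);ey=np.array([-ex[1],ex[0]])
r=np.array([.7046,.0209])  # rail inner
k=plane(f,(290.2,235.5),.082,s)[:2]
m=r+ex*((k-r)@ex+.013)-.077*ey
print("mouth",m,"latch",(k-m)@ey+.12,"plate end latch",(q[1]-m)@ey+.09,"platefront x",(q[1]-m)@ex,(q[0]-m)@ex)
c=np.array([.5693,.030]);print("board bin",(c-m)@ex,(c-m)@ey)
for n,p in(("rollscene",(.377,.33)),("mug",(.445,.476))): print(n,(np.array(p)-m)@ex,(np.array(p)-m)@ey)
```

```text
knob [ 0.5766 -0.1373  0.082 ]
[[0.488, -0.1441], [0.6063, -0.1287], [0.6077, -0.1403], [0.4886, -0.1558]] 0.11921003655903305 0.011657606619244667
mouth [ 0.64849126 -0.14078704] latch 0.04920150873136925 plate end latch 0.04974023482969371 platefront x -0.01754968005621331 -0.017945314276126025
board bin -0.17976031382440988 -0.05590792944469372
rollscene -0.502557879746317 -0.20684176075792848
mug -0.6382819140855577 -0.12012967104328376
```

```bash
python3 -m pendant '[[1,[-0.9,-0.375,0.3],0],[1,[-0.9,-0.375,0.8],0],[1,[-0.9,-0.375,0.9],0],[1,[-0.9,-0.375,0.9],0]]'
python3 -m pendant '[[1,[0,0,0.4],0],[1,[0,0,0.8],0],[1,[0,0,1],0],[1,[0,0,1],0],[1,[0,0,1],0]]'
python3 -m pendant '[[1,[0,0,0.2],0],[1,[0,0,0.2],0],[0.1,[0,0,0.2],0],[0,[0,0,0.2],0],[0,[0,0,0.2],0],[0,[0,0,0.2],0],[0,[0,0,0.2],0],[0,[0,0,0.2],0]]'
python3 -c "
from plant import manip
print(manip.state()['ft_torque'])"
```

```text
time: 3.0
tool_pos: [0.5732, -0.1344, 0.1872]
tool_rot: [-0.004, 0.659, 0.752, -0.001]
contact_force: [-0.5, 0.9, -0.3]
gripper_width: 1.004
grasp_force: 0.0
time: 3.5
tool_pos: [0.5776, -0.1341, 0.0738]
tool_rot: [0.001, 0.658, 0.753, 0.0]
contact_force: [-0.1, -0.5, 0.1]
gripper_width: 1.0
grasp_force: 0.0
time: 4.3
tool_pos: [0.5768, -0.1352, 0.0484]
tool_rot: [0.0, 0.659, 0.752, 0.0]
contact_force: [-0.4, -0.5, -0.2]
gripper_width: 0.005
grasp_force: 0.0
[ 0.01049282  0.02034894 -0.06117601]
```

Run:
```python
from h import *
from plant import manip
s=manip.state();f=manip.grab_frame("wrist");pickle.dump((f,s),open("w2.pkl","wb"));g=manip.grab_frame("scene");pickle.dump(g,open("s2.pkl","wb"))
a=cv2.resize(f["img"],(560,350));b=cv2.resize(g["img"][180:260,230:358],(400,250),interpolation=2)
o=np.zeros((600,560,3),np.uint8);o[:350]=a;o[350:,:400]=b
cv2.imwrite("pics/m2.png",o[:,:,::-1]);print(s["tool_pos"],s["gripper_width"])
```

```text
[ 0.57676617 -0.13515487  0.04844374] 0.004859782935292259
```

View pics/m2.png

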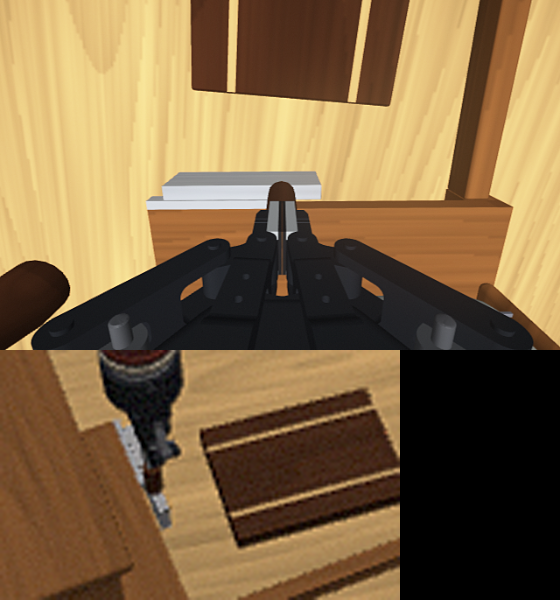

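Run:
```python
from h import *
f,s=pickle.load(open("w2.pkl","rb"));g=pickle.load(open("s2.pkl","rb"))
t=s["tool_pos"]
w=proj(f,t,s);c=proj(g,t);print("tcp wrist(560)",w*.875,"scene crop",(c-[230,180])*3.125)
for p in((.5766,-.1373,.082),(.5766,-.1373,.04)): print(p,proj(f,p,s)*.875,(proj(g,p)-[230,180])*3.125)
q=[plane(f,np.array(p)/.875,.04,s) for p in((165,184),(320,184),(320,198),(148,207),(512,207))];print(np.array(q).round(4))
i=cv2.resize(f["img"][190:340,270:370],None,fx=4,fy=4,interpolation=2);j=cv2.resize(g["img"][185:235,255:305],(400,400),interpolation=2)
o=np.zeros((600,800,3),np.uint8);o[:,:400]=i;o[:400,400:]=j;cv2.imwrite("pics/m3.png",o[:,:,::-1])
```

```text
tcp wrist(560) [282.65939897 192.2207154 ] scene crop [154.79107746 131.4046731 ]
(0.5766, -0.1373, 0.082) [282.14267667 215.9880079 ] [150.14929189 113.76967138]
(0.5766, -0.1373, 0.04) [282.0103709  190.73779951] [153.4150261  136.10876835]
[[ 0.4899 -0.1434  0.04  ]
 [ 0.6038 -0.1283  0.04  ]
 [ 0.6057 -0.1393  0.04  ]
 [ 0.4774 -0.1637  0.04  ]
 [ 0.7518 -0.1274  0.04  ]]
```

View pics/m3.png

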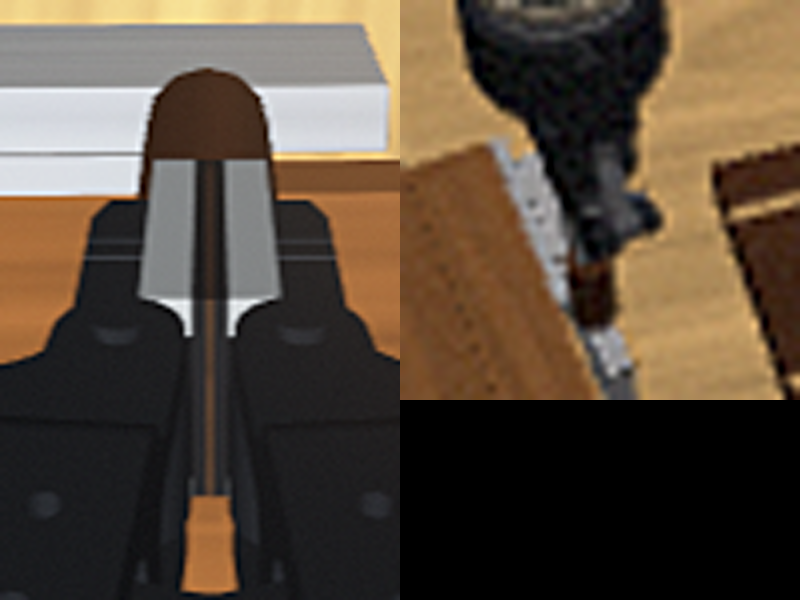

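Both views show the shut fingers with nothing between them, and the whole knob visible beneath or beside the tips: scene tip at (279.4,217.8), wrist tip at (322,229.5). I'll triangulate the tip.

Run:
```python
from h import *
f,s=pickle.load(open("w2.pkl","rb"));g=pickle.load(open("s2.pkl","rb"))
r1=ray(f,(322.2,229.5),s)
for uv in((279.4,217.75),(278.4,217.5),(280.5,217)):
    r2=ray(g,uv);x=tri(r1,r2);print(x.round(4),"gap",abs((r1[0]-r2[0])@np.cross(r1[1],r2[1])).round(4))
for z in(.05,.06,.07,.08,.09):print(z,plane(f,(322.2,229.5),z,s).round(4),plane(g,(279.4,217.75),z).round(4))
for z in (.04,.082):print("knob base rim front",plane(f,(322.2,207),z,s).round(4))
print("tips px at z", [ (proj(g,(s['tool_pos'][0],s['tool_pos'][1],z))).round(1).tolist() for z in(.048,.06,.07,.08)],[(proj(f,(s['tool_pos'][0]-.0014,s['tool_pos'][1]+.011,z),s)).round(1).tolist() for z in(.048,.06,.07,.08)])
```

```text
[ 0.5755 -0.133   0.0707] gap 0.0009
[ 0.5747 -0.1346  0.0704] gap 0.0032
[ 0.5758 -0.1301  0.0751] gap 0.0007
0.05 [ 0.577  -0.1411  0.05  ] [ 0.5608 -0.1322  0.05  ]
0.06 [ 0.5765 -0.1369  0.06  ] [ 0.5677 -0.1328  0.06  ]
0.07 [ 0.5759 -0.1327  0.07  ] [ 0.5746 -0.1334  0.07  ]
0.08 [ 0.5753 -0.1285  0.08  ] [ 0.5815 -0.134   0.08  ]
0.09 [ 0.5747 -0.1242  0.09  ] [ 0.5884 -0.1346  0.09  ]
knob base rim front [ 0.5755 -0.1298  0.04  ]
knob base rim front [ 0.5736 -0.1155  0.082 ]
tips px at z [[279.5, 222.1], [279.3, 220.1], [279.0, 218.4], [278.8, 216.7]] [[323.2, 202.6], [323.2, 209.0], [323.3, 215.1], [323.4, 221.9]]
```

Run:
```python
from h import *
f,s=pickle.load(open("w1.pkl","rb"));T=np.linalg.inv(np.array(f["tool_from_camera"]))
def pt(p):
    c=T[:3,:3]@p+T[:3,3];return np.round([f["cx"]+f["fx"]*c[0]/c[2],f["cy"]+f["fy"]*c[1]/c[2]],1).tolist()
for z in(0,-.013,-.025,-.035): print(z,[pt(np.array([x,y,z])) for x in(.011,0,-.011) for y in(-.0425,.0425)])
f,s=pickle.load(open("w2.pkl","rb"))
print("shut");[print(z,[pt(np.array([x,0,z])) for x in(.011,0,-.011)]) for z in(0,-.013,-.025,-.035)]
```

```text
0 [[254.0, 202.9], [392.1, 203.0], [255.0, 219.7], [391.0, 219.7], [256.1, 235.9], [389.9, 235.9]]
-0.013 [[249.2, 210.0], [397.1, 210.0], [250.4, 227.8], [395.8, 227.8], [251.6, 245.0], [394.6, 245.0]]
-0.025 [[244.2, 217.5], [402.3, 217.5], [245.6, 236.3], [400.8, 236.3], [246.9, 254.5], [399.4, 254.5]]
-0.035 [[239.4, 224.5], [407.2, 224.5], [241.0, 244.4], [405.6, 244.4], [242.5, 263.5], [404.0, 263.5]]
shut
0 [[323.1, 203.0], [323.0, 219.7], [323.0, 235.9]]
-0.013 [[323.2, 210.0], [323.1, 227.8], [323.1, 245.0]]
-0.025 [[323.3, 217.5], [323.2, 236.3], [323.2, 254.5]]
-0.035 [[323.4, 224.5], [323.3, 244.4], [323.3, 263.5]]
```

The image evidence says the real fingertips end roughly 25–30 mm short of the nominal TCP. I'll open, go lower in small steps while watching the force, and close again.

```bash
python3 -m pendant '[[1,[0,0,0],0],[1,[0,0,0],0],[1,[0,0,0],0],[1,[0,0,0],0],[1,[-0.03,0,0.03],0],[1,[-0.03,0,0.06],0],[1,[-0.03,0,0.06],0]]'
python3 -m pendant '[[1,[0,0,0.03],0],[1,[0,0,0.06],0],[1,[0,0,0.06],0]]'
python3 -m pendant '[[0,[0,0,0],0],[0,[0,0,0],0],[0,[0,0,0],0],[0,[0,0,0],0],[0,[0,0,0],0]]'
```

```text
time: 5.1
tool_pos: [0.5766, -0.1386, 0.0401]
tool_rot: [-0.001, 0.659, 0.752, -0.0]
contact_force: [0.4, 0.1, -0.2]
gripper_width: 0.999
grasp_force: 0.0
time: 5.4
tool_pos: [0.5766, -0.1385, 0.033]
tool_rot: [-0.001, 0.659, 0.752, -0.0]
contact_force: [-0.1, -0.3, -0.2]
gripper_width: 0.995
grasp_force: 0.0
time: 5.9
tool_pos: [0.5774, -0.1387, 0.0344]
tool_rot: [0.0, 0.659, 0.752, 0.0]
contact_force: [-1.1, -0.1, 0.9]
gripper_width: 0.193
grasp_force: 58.6
```

```bash
python3 -m pendant '[[0,[0,-0.1,0],0],[0,[0,-0.2,0],0],[0,[0,-0.3,0],0],[0,[0,-0.38,0],0],[0,[0,-0.38,0],0],[0,[0,-0.38,0],0]]'
python3 -m pendant '[[0,[0,-0.03,0],0],[0,[0,-0.05,0],0],[0,[0,-0.05,0],0]]'
```

```text
time: 6.5
tool_pos: [0.5314, -0.1451, 0.0343]
tool_rot: [-0.0, 0.659, 0.752, -0.0]
contact_force: [-1.5, -1.0, 4.9]
gripper_width: 0.196
grasp_force: 59.8
time: 6.8
tool_pos: [0.5293, -0.1455, 0.0344]
tool_rot: [0.003, 0.659, 0.752, 0.003]
contact_force: [10.9, -0.3, -2.8]
gripper_width: 0.191
grasp_force: 59.2
```

```bash
python3 -m pendant '[[0,[0,0.02,0],0],[1,[0,0.02,0],0],[1,[0,0.02,0],0],[1,[0,0.02,0],0],[1,[0,0.02,0],0],[1,[0,0.02,-0.4],0],[1,[0,0.02,-0.8],0],[1,[0,0.02,-0.8],0]]'
python3 -m pendant '[[0,[0.4,-0.2,0],0],[0,[0.8,-0.42,0],0],[0,[1,-0.42,0],0],[0,[1,-0.42,0],0]]'
python3 -m pendant '[[0,[0.39,0,0.3],0],[0,[0.39,0,0.6],0],[0,[0.39,0,0.8],0],[0,[0.39,0,0.8],0],[0,[0.39,0,0.8],0]]'
python3 - <<'E'
from h import *
from plant import manip
s=manip.state();f=manip.grab_frame("wrist");pickle.dump((f,s),open("w3.pkl","wb"));g=manip.grab_frame("scene");pickle.dump(g,open("s3.pkl","wb"))
a=cv2.resize(f["img"],(480,300));b=cv2.resize(g["img"][160:270,220:396],(480,300),interpolation=2)
cv2.imwrite("pics/m4.png",np.vstack([a,b])[:,:,::-1]);print(s["tool_pos"])
E
```

```text
time: 7.6
tool_pos: [0.5332, -0.1471, 0.1385]
tool_rot: [0.007, 0.659, 0.752, 0.002]
contact_force: [-0.1, -0.7, 1.7]
gripper_width: 0.996
grasp_force: 0.0
time: 8.0
tool_pos: [0.4611, -0.0301, 0.1291]
tool_rot: [-0.001, 0.658, 0.753, 0.0]
contact_force: [-0.2, 0.3, 0.2]
gripper_width: 0.33
grasp_force: 0.0
time: 8.5
tool_pos: [0.4568, 0.0131, 0.0341]
tool_rot: [-0.0, 0.659, 0.752, -0.0]
contact_force: [0.3, 0.4, 0.7]
gripper_width: -0.003
grasp_force: 0.0
[0.45680194 0.01309468 0.03407744]
```

View pics/m4.png

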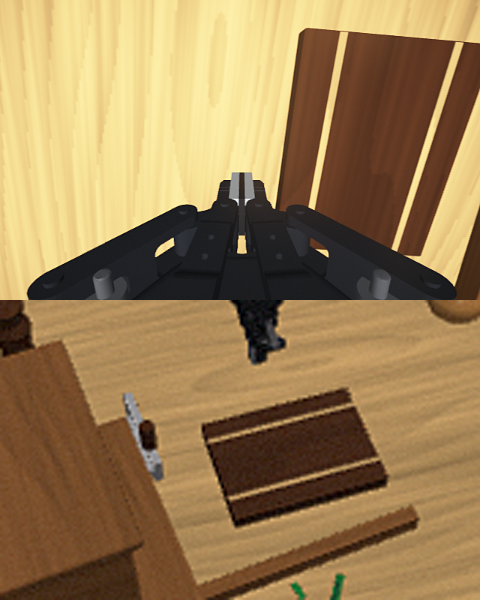

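The shut fingers hover on the robot side of the board, with the tip near scene (313,181). The latch is drawn fully toward −y and the mouth is clear. I'll now come down gently to find the counter.

```bash
python3 -m pendant '[[0,[0,0,0.08],0],[0,[0,0,0.16],0],[0,[0,0,0.2],0],[0,[0,0,0.2],0]]'
python3 -m pendant '[[0,[0,0,0.02],0],[0,[0,0,0.04],0],[0,[0,0,0.06],0],[0,[0,0,0.06],0]]'
python3 - <<'E'
from h import *
f,s=pickle.load(open("w3.pkl","rb"));g=pickle.load(open("s3.pkl","rb"))
t=s["tool_pos"];print([(z,proj(g,(t[0],t[1],z)).round(1).tolist()) for z in(.034,.045,.055,.065)],tri(ray(f,(320,230.7),s),ray(g,(313.5,181.3))))
E
```

```text
time: 9.0
tool_pos: [0.4555, 0.0137, 0.0086]
tool_rot: [-0.001, 0.659, 0.752, -0.001]
contact_force: [-0.5, 0.4, -0.5]
gripper_width: 0.001
grasp_force: 0.0
time: 9.4
tool_pos: [0.4563, 0.0136, 0.0024]
tool_rot: [-0.0, 0.659, 0.752, -0.0]
contact_force: [-0.0, 0.4, -0.2]
gripper_width: 0.001
grasp_force: 0.0
[(0.034, [313.7, 188.5]), (0.045, [313.7, 186.5]), (0.055, [313.7, 184.7]), (0.065, [313.7, 182.9])] [0.45261335 0.01638098 0.06599018]
```

```bash
python3 -m pendant '[[0,[0,0,0.04],0],[0,[0,0,0.08],0],[0,[0,0,0.1],0],[0,[0,0,0.1],0]]'
python3 -m pendant '[[0,[0,0,0.02],0],[0,[0,0,0.04],0],[0,[0,0,0.06],0],[0,[0,0,0.06],0]]'
python3 -m pendant '[[0,[0,0,0.02],0],[0,[0,0,0.04],0],[0,[0,0,0.04],0]]'
```

```text
time: 9.8
tool_pos: [0.456, 0.0136, -0.01]
tool_rot: [-0.001, 0.659, 0.752, -0.0]
contact_force: [-0.4, 0.2, -0.1]
gripper_width: 0.003
grasp_force: 0.0
time: 10.2
tool_pos: [0.4562, 0.0136, -0.0169]
tool_rot: [-0.0, 0.659, 0.752, -0.0]
contact_force: [0.2, -0.8, 0.3]
gripper_width: -0.004
grasp_force: 0.0
time: 10.5
tool_pos: [0.4562, 0.0136, -0.0217]
tool_rot: [-0.0, 0.659, 0.752, -0.0]
contact_force: [-0.3, 0.4, -0.4]
gripper_width: 0.0
grasp_force: 0.0
```

```bash
python3 -m pendant '[[0,[0,0,0.02],0],[0,[0,0,0.03],0],[0,[0,0,0.03],0]]'
python3 - <<'E'
from h import *
from plant import manip
s=manip.state();g=manip.grab_frame("scene");f=manip.grab_frame("wrist");print(s["contact_force"],s["tool_pos"])
cv2.imwrite("pics/x5.png",g["img"][:,:,::-1])
t=s["tool_pos"];print([(z,proj(g,(t[0],t[1],z)).round(1).tolist()) for z in(0,.01,.02)])
for v in range(176,202): print(v,[int(x) for x in g["img"][v,308:320].sum(1)])
E
```

```text
time: 10.8
tool_pos: [0.4563, 0.0136, -0.0251]
tool_rot: [-0.0, 0.659, 0.752, -0.0]
contact_force: [1.2, 0.1, -0.0]
gripper_width: 0.002
grasp_force: 0.0
[ 1.17356055  0.14499099 -0.02518149] [ 0.45633385  0.01362403 -0.02514008]
[(0, [313.9, 194.1]), (0.01, [313.9, 192.5]), (0.02, [313.9, 190.7])]
176 [14, 37, 56, 60, 67, 56, 61, 55, 8, 36, 44, 49]
177 [4, 10, 51, 97, 146, 49, 10, 95, 68, 9, 57, 73]
178 [117, 30, 51, 49, 89, 59, 50, 82, 44, 58, 47, 65]
179 [271, 12, 35, 50, 66, 58, 36, 29, 46, 123, 175, 181]
180 [457, 113, 4, 39, 4, 49, 43, 49, 72, 74, 162, 131]
181 [453, 467, 2, 56, 43, 54, 53, 32, 55, 80, 244, 198]
182 [423, 431, 96, 47, 52, 10, 41, 60, 31, 45, 193, 217]
183 [409, 424, 94, 0, 79, 62, 54, 48, 45, 54, 164, 214]
184 [407, 420, 256, 24, 29, 57, 52, 50, 69, 64, 125, 233]
185 [428, 436, 455, 86, 17, 14, 44, 93, 89, 127, 105, 219]
186 [426, 433, 450, 290, 26, 64, 65, 122, 178, 247, 151, 158]
187 [427, 438, 437, 173, 44, 11, 25, 88, 71, 69, 114, 187]
188 [426, 433, 421, 179, 60, 101, 60, 31, 54, 87, 115, 102]
189 [427, 441, 440, 179, 154, 215, 78, 54, 50, 43, 71, 81]
190 [431, 448, 447, 196, 162, 193, 13, 49, 1, 25, 150, 285]
191 [426, 428, 440, 319, 141, 185, 33, 28, 35, 128, 424, 460]
192 [405, 402, 411, 412, 162, 173, 0, 28, 91, 185, 431, 482]
193 [413, 411, 431, 423, 329, 221, 119, 200, 300, 505, 476, 442]
194 [439, 456, 461, 462, 465, 421, 499, 475, 468, 448, 418, 436]
195 [442, 449, 456, 447, 448, 450, 444, 442, 442, 453, 442, 436]
196 [445, 441, 436, 445, 453, 443, 441, 424, 407, 411, 412, 411]
197 [438, 428, 436, 417, 403, 397, 407, 402, 409, 423, 419, 423]
198 [391, 394, 417, 429, 435, 425, 428, 441, 437, 431, 434, 439]
199 [430, 442, 429, 420, 450, 424, 418, 418, 407, 290, 235, 152]
200 [431, 416, 421, 405, 402, 284, 235, 159, 57, 96, 94, 113]
201 [411, 288, 233, 153, 95, 87, 120, 85, 123, 98, 114, 121]
```

```bash
python3 -m pendant '[[0,[0,0.1,0],0],[0,[0,0.2,0],0],[0,[0,0.28,0],0],[0,[0,0.35,0],0],[0,[0,0.42,0],0],[0,[0,0.48,0],0],[0,[0,0.54,0],0],[0,[0,0.58,0],0],[0,[0,0.58,0],0]]'
python3 -m pendant '[[0,[0,0.02,0],0],[0,[0,0.04,0],0],[0,[0,0.06,0],0],[0,[0,0.06,0],0]]'
cat > look.py <<'E'
from h import *
from plant import manip
import sys
ex=np.array([.133,-.991]);ex/=np.linalg.norm(ex);ey=np.array([-ex[1],ex[0]])
m=np.array([.5293,-.1455])+.013*ex+.120*ey
def bf(p): p=np.array(p)[:2]-m;return np.array([p@ex,p@ey])
if __name__=="__main__":
    s=manip.state();print("mouth",m.round(4),"tcp bin",bf(s["tool_pos"]).round(4),"F bin",bf(s["contact_force"][:2]+m).round(1))
    for n in ("scene","side"):
        g=manip.grab_frame(n);i=g["img"].astype(int);cv2.imwrite(f"pics/{n}_{sys.argv[1]}.png",g["img"][:,:,::-1])
        mk=((i.sum(2)<210)&(i[...,0]>i[...,2]+15)).astype(np.uint8)
        mk=cv2.morphologyEx(mk,cv2.MORPH_CLOSE,np.ones((5,5)))
        cs=[c for c in cv2.findContours(mk,0,2)[0] if cv2.contourArea(c)>300]
        for c in cs:
            x=c[:,0].mean(0);p=bf(plane(g,x,.02))
            if abs(p[0]+.1)<.25 and abs(p[1])<.15:
                h=cv2.approxPolyDP(cv2.convexHull(c),4,True)[:,0]
                print(n,[bf(plane(g,q,.022)).round(3).tolist() for q in h])
E
python3 look.py a
```

```text
time: 11.8
tool_pos: [0.5266, 0.0228, -0.0248]
tool_rot: [0.0, 0.659, 0.752, 0.001]
contact_force: [-0.7, 0.1, 0.5]
gripper_width: 0.003
grasp_force: 0.1
time: 12.2
tool_pos: [0.5329, 0.0237, -0.0249]
tool_rot: [0.0, 0.659, 0.752, 0.0]
contact_force: [-1.4, 0.1, 0.7]
gripper_width: 0.002
grasp_force: 0.8
mouth [ 0.65   -0.1424] tcp bin [-0.1803 -0.0939] F bin [-0.3 -1.4]
scene [[-0.281, 0.096], [0.229, 0.116], [0.264, -0.01], [0.036, -0.176], [-0.285, -0.071]]
```

```bash
python3 -m pendant '[[0,[0,0.02,0],0],[0,[0,0.04,0],0],[0,[0,0.04,0],0]]'
python3 -m pendant '[[0,[0,0.02,0],0],[0,[0,0.04,0],0],[0,[0,0.04,0],0]]'
python3 -m pendant '[[0,[0,0.02,0],0],[0,[0,0.03,0],0],[0,[0,0.03,0],0]]'
```

```text
time: 12.6
tool_pos: [0.5357, 0.0235, -0.0251]
tool_rot: [-0.001, 0.659, 0.752, -0.002]
contact_force: [-8.2, -3.5, 6.2]
gripper_width: 0.003
grasp_force: 5.2
time: 12.9
tool_pos: [0.5401, 0.0231, -0.0251]
tool_rot: [-0.001, 0.659, 0.752, -0.003]
contact_force: [-10.0, -6.9, 6.6]
gripper_width: -0.002
grasp_force: 6.2
time: 13.2
tool_pos: [0.5413, 0.023, -0.0252]
tool_rot: [-0.003, 0.659, 0.752, -0.006]
contact_force: [-17.5, -9.5, 14.0]
gripper_width: -0.002
grasp_force: 11.5
```

```bash
python3 -m pendant '[[0,[0,-0.1,0],0],[0,[0,-0.2,0],0],[0,[0,-0.2,-0.4],0],[0,[0,-0.2,-0.8],0],[0,[0,-0.2,-1],0],[1,[0.4,0,-1],0],[1,[0.8,0.4,-1],0],[1,[1,0.75,-1],0],[1,[1,0.75,-1],0]]'
python3 -m pendant '[[1,[0.2,0,0],0],[1,[0.2,0,0],0],[1,[0.2,0,0],0]]'
cat > wl.py <<'E'
from look import *
def edges(f,s,x,y0,y1,z=.022,up=True):
    """brightness profile along bin y at bin x, at height z"""
    ys=np.arange(y0,y1,.0005);e=[]
    for y in ys:
        P=np.r_[m+x*ex+y*ey,z];u=proj(f,P,s);e.append(u)
    e=np.array(e,np.float32);im=cv2.GaussianBlur(f["img"].sum(2).astype(np.float32),(0,0),.8)
    v=cv2.remap(im,e[:,0],e[:,1],cv2.INTER_LINEAR).ravel();d=np.gradient(v)
    k=np.argsort(-abs(d));o=[]
    for i in k:
        if all(abs(ys[i]-a)>.006 for a,_ in o): o.append((ys[i],d[i]))
        if len(o)>=7: break
    return sorted((round(float(a)*1000,1),int(b)) for a,b in o)
E
python3 - <<'E'
from wl import *
s=manip.state();f=manip.grab_frame("wrist");pickle.dump((f,s),open("w4.pkl","wb"));cv2.imwrite("pics/w4.png",f["img"][:,:,::-1])
print(bf(s["tool_pos"]),s["tool_pos"])
for x in(-.25,-.22,-.18,-.14,-.1,-.085): print(x,edges(f,s,x,-.11,.11))
E
```

```text
time: 14.1
tool_pos: [0.6213, 0.1595, 0.0954]
tool_rot: [0.001, 0.658, 0.753, 0.002]
contact_force: [-0.8, -0.1, 0.4]
gripper_width: 0.681
grasp_force: 0.0
time: 14.4
tool_pos: [0.6158, 0.1802, 0.0949]
tool_rot: [0.0, 0.659, 0.752, 0.0]
contact_force: [-0.0, 1.3, 0.5]
gripper_width: 1.001
grasp_force: 0.0
[-0.32431368  0.00902109] [0.61576513 0.18020912 0.09488888]
-0.25 [(-100.0, -52), (-75.5, 98), (-48.0, 84), (-41.5, -82), (42.0, 78), (48.0, -80), (92.5, -47)]
-0.22 [(-83.5, 92), (-73.5, -80), (-48.0, 85), (-41.5, -81), (42.0, 92), (48.5, -80), (100.5, -78)]
-0.18 [(-88.5, 72), (-73.5, -75), (-48.0, 98), (-41.0, -84), (42.5, 81), (48.5, -76), (105.0, -82)]
-0.14 [(-80.5, -2), (-73.5, 2), (-65.0, 1), (77.0, -1), (87.5, -1), (94.5, 1), (101.5, 1)]
-0.1 [(-100.5, 0), (-86.0, 0), (-63.5, 0), (-30.0, 1), (9.0, 0), (17.5, 0), (35.0, 0)]
-0.085 [(-110.0, 0), (-104.0, 0), (-98.0, 0), (-92.0, 0), (-86.0, 0), (-80.0, 0), (-74.0, 0)]
```

Board flush to the rail: its edge is at y −73.5 mm, with the stripes symmetric and parallel. I'll come down behind its outer end with open fingers.

```bash
python3 -m pendant '[[1,[0.05,-0.06,0.3],0],[1,[0.05,-0.06,0.6],0],[1,[0.05,-0.06,0.8],0],[1,[0.05,-0.06,0.9],0],[1,[0.05,-0.06,0.9],0]]'
python3 -m pendant '[[1,[0,0,0.05],0],[1,[0,0,0.1],0],[1,[0,0,0.16],0],[1,[0,0,0.16],0]]'
python3 -m pendant '[[1,[-0.05,0,0],0],[1,[-0.1,0,0],0],[1,[-0.15,0,0],0],[1,[-0.2,0,0],0],[1,[-0.25,0,0],0],[1,[-0.3,0,0],0],[1,[-0.35,0,0],0],[1,[-0.4,0,0],0],[1,[-0.45,0,0],0],[1,[-0.45,0,0],0]]'
python3 -c "
from look import *
s=manip.state();print(bf(s['tool_pos']),bf(s['contact_force'][:2]+m))"
```

```text
time: 14.95
tool_pos: [0.6065, 0.1839, -0.0149]
tool_rot: [-0.001, 0.659, 0.752, -0.001]
contact_force: [0.7, -0.0, 0.8]
gripper_width: 0.997
grasp_force: 0.0
time: 15.35
tool_pos: [0.6076, 0.1849, -0.0328]
tool_rot: [-0.0, 0.659, 0.752, -0.0]
contact_force: [-0.9, 0.5, -1.3]
gripper_width: 1.001
grasp_force: 0.0
time: 16.35
tool_pos: [0.6155, 0.1304, -0.032]
tool_rot: [0.0, 0.659, 0.752, -0.0]
contact_force: [-0.3, -0.0, 0.1]
gripper_width: 1.0
grasp_force: 0.1
[-0.27500629  0.0021695 ] [-0.0360371  -0.34501309]
```

```bash
cat >> wl.py <<'E'
def xedges(f,y,x0,x1,z=.022,s=None,n=4):
    xs=np.arange(x0,x1,.0005);e=np.array([proj(f,np.r_[m+x*ex+y*ey,z],s) for x in xs],np.float32)
    im=cv2.GaussianBlur(f["img"].sum(2).astype(np.float32),(0,0),.8)
    v=cv2.remap(im,e[:,0],e[:,1],cv2.INTER_LINEAR).ravel();d=np.gradient(v);o=[]
    for i in np.argsort(-abs(d)):
        if all(abs(xs[i]-a)>.006 for a,_ in o): o.append((xs[i],d[i]))
        if len(o)>=n: break
    return sorted((round(float(a)*1000,1),int(b)) for a,b in o)
E
python3 - <<'E'
from wl import *
s=manip.state();f=manip.grab_frame("wrist");g=manip.grab_frame("scene")
for y in(-.02,0,.02): print(y,xedges(f,y,-.34,-.22,s=s),xedges(g,y,-.34,-.02))
f,s=pickle.load(open("w4.pkl","rb"))
for y in(-.02,0,.02): print("before",y,xedges(f,y,-.33,-.2,s=s))
E
```

```text
-0.02 [(-277.0, -168), (-266.5, 14), (-236.5, -22), (-228.5, 2)] [(-330.5, -19), (-286.0, 20), (-265.0, -17), (-63.5, 25)]
0 [(-322.5, -8), (-277.0, -163), (-266.5, 13), (-233.5, -21)] [(-292.0, -9), (-282.5, 23), (-265.5, -18), (-62.0, 22)]
0.02 [(-312.5, -9), (-277.0, -151), (-266.5, 12), (-236.5, -22)] [(-325.0, -18), (-282.0, 22), (-264.5, -17), (-62.5, 25)]
before -0.02 [(-324.5, 0), (-293.5, -98), (-286.0, 10), (-228.0, -1)]
before 0 [(-324.0, -7), (-307.0, -5), (-293.5, -92), (-286.0, 9)]
before 0.02 [(-313.5, -2), (-300.0, 1), (-294.0, -71), (-286.0, 8)]
```

The board is following squarely, with its outer end at x = −266 mm. I'll keep pushing.

```bash
python3 -m pendant '[[1,[-0.07,0,0],0],[1,[-0.14,0,0],0],[1,[-0.21,0,0],0],[1,[-0.28,0,0],0],[1,[-0.35,0,0],0],[1,[-0.42,0,0],0],[1,[-0.45,0,0],0]]'
python3 -m pendant '[[1,[-0.05,0,0],0],[1,[-0.1,0,0],0],[1,[-0.15,0,0],0],[1,[-0.2,0,0],0],[1,[-0.25,0,0],0]]'
python3 - <<'E'
from wl import *
s=manip.state();f=manip.grab_frame("wrist");print(bf(s['tool_pos']),bf(s['contact_force'][:2]+m))
for y in(-.02,0,.02): print(y,xedges(f,y,-.25,-.12,s=s))
for x in(-.13,-.1,-.07): print(x,edges(f,s,x,-.11,.11))
E
```

```text
time: 17.15
tool_pos: [0.6225, 0.0769, -0.0321]
tool_rot: [0.0, 0.659, 0.752, -0.0]
contact_force: [-0.7, 2.0, 0.8]
gripper_width: 1.0
grasp_force: 1.0
time: 17.65
tool_pos: [0.6263, 0.0478, -0.0321]
tool_rot: [-0.0, 0.659, 0.752, 0.0]
contact_force: [-0.6, 2.0, 1.2]
gripper_width: 1.0
grasp_force: 1.1
[-0.19164166  0.00188256] [-2.05346246 -0.29080382]
-0.02 [(-194.0, -164), (-183.5, 15), (-153.5, -25), (-146.0, 4)]
0 [(-224.5, -2), (-194.0, -147), (-183.5, 12), (-150.5, -22)]
0.02 [(-193.5, -162), (-183.5, 11), (-153.5, -23), (-146.5, 3)]
-0.13 [(-99.0, 142), (-92.0, 14), (-84.5, -144), (-72.5, -9), (78.0, 7), (87.0, 59), (101.5, -151)]
-0.1 [(-110.0, 0), (-104.0, 0), (-98.0, 0), (-92.0, 0), (-86.0, 0), (-80.0, 0), (-74.0, 0)]
-0.07 [(-110.0, 0), (-104.0, 0), (-98.0, 0), (-92.0, 0), (-86.0, 0), (-80.0, 0), (-74.0, 0)]
```

```bash
python3 -m pendant '[[1,[-0.06,0,0],0],[1,[-0.12,0,0],0],[1,[-0.18,0,0],0],[1,[-0.24,0,0],0],[1,[-0.3,0,0],0],[1,[-0.36,0,0],0]]'
python3 -m pendant '[[1,[-0.07,0,0],0],[1,[-0.14,0,0],0],[1,[-0.21,0,0],0],[1,[-0.28,0,0],0],[1,[-0.35,0,0],0],[1,[-0.42,0,0],0],[1,[-0.49,0,0],0]]'
python3 -m pendant '[[1,[-0.07,0,0],0],[1,[-0.14,0,0],0],[1,[-0.21,0,0],0],[1,[-0.28,0,0],0],[1,[-0.35,0,0],0],[1,[-0.42,0,0],0],[1,[-0.48,0,0],0],[1,[-0.48,0,0],0]]'
python3 - <<'E'
from wl import *
s=manip.state();f=manip.grab_frame("wrist");print(bf(s['tool_pos']),bf(s['contact_force'][:2]+m))
for y in(-.02,0,.02): print(y,xedges(f,y,-.08,.03,s=s))
E
```

```text
time: 18.3
tool_pos: [0.632, 0.0047, -0.0321]
tool_rot: [-0.0, 0.659, 0.752, -0.0]
contact_force: [-0.9, 1.7, 0.3]
gripper_width: 0.997
grasp_force: 1.3
time: 19.0
tool_pos: [0.6397, -0.0537, -0.0321]
tool_rot: [-0.0, 0.659, 0.752, -0.0]
contact_force: [-0.3, 2.9, 1.0]
gripper_width: 1.003
grasp_force: 1.4
time: 19.8
tool_pos: [0.6475, -0.1117, -0.0321]
tool_rot: [0.001, 0.659, 0.752, -0.0]
contact_force: [-0.1, 0.5, -0.5]
gripper_width: 0.998
grasp_force: 0.0
[-0.03083051  0.00160567] [-0.47415498 -0.01605412]
-0.02 [(-32.5, -156), (-22.0, 17), (1.5, 11), (7.5, -43)]
0 [(-32.5, -162), (-22.0, 15), (2.0, 19), (10.5, -41)]
0.02 [(-32.5, -159), (-22.0, 13), (1.5, 11), (7.5, -41)]
```

```bash
python3 -m pendant '[[1,[-0.05,0,0],0],[1,[-0.1,0,0],0],[1,[-0.15,0,0],0],[1,[-0.15,0,0],0]]'
python3 -m pendant '[[1,[-0.02,0,0],0],[1,[-0.04,0,0],0],[1,[-0.04,0,0],0]]'
python3 -m pendant '[[1,[-0.02,0,0],0],[1,[-0.02,0,0],0]]'
```

```text
time: 20.25
tool_pos: [0.6498, -0.1291, -0.0321]
tool_rot: [0.0, 0.659, 0.752, -0.0]
contact_force: [-0.4, -0.3, 0.2]
gripper_width: 1.005
grasp_force: 0.0
time: 20.55
tool_pos: [0.6499, -0.1306, -0.0321]
tool_rot: [-0.002, 0.659, 0.752, 0.001]
contact_force: [-2.6, 7.8, 3.5]
gripper_width: 0.998
grasp_force: 3.9
time: 20.75
tool_pos: [0.6498, -0.1305, -0.032]
tool_rot: [-0.003, 0.658, 0.753, 0.002]
contact_force: [-3.6, 14.5, 5.7]
gripper_width: 1.0
grasp_force: 7.5
```

Contact has built up to 14 N. I'll back away and measure where the board's end sits relative to the plinth.

```bash
python3 -m pendant '[[1,[0.1,0,0],0],[1,[0.3,0,0],0],[1,[0.6,0,-0.2],0],[1,[0.6,0,-0.6],0],[1,[0.6,0,-1],0],[1,[0.6,0,-1],0],[1,[0.6,0,-1],0]]'
python3 - <<'E'
from wl import *
s=manip.state();f=manip.grab_frame("wrist");pickle.dump((f,s),open("w6.pkl","wb"));print(bf(s['tool_pos']))
for y in(-.06,-.03,0,.03,.06): print(y,"z0",xedges(f,y,-.05,.03,z=0,s=s),"z22",xedges(f,y,-.05,.03,s=s),"z40",xedges(f,y,-.05,.03,z=.04,s=s))
e=[proj(f,np.r_[m+x*ex+y*ey,0.02],s) for x,y in((-.06,-.14),(-.06,.11),(.03,-.14),(.03,.11))];e=np.array(e);print(e.round(0).tolist())
a,b=e.min(0).astype(int),e.max(0).astype(int)
c=f["img"][max(a[1],0):b[1],max(a[0],0):b[0]];k=min(790/c.shape[1],590/c.shape[0]);cv2.imwrite("pics/m6.png",cv2.resize(c,None,fx=k,fy=k,interpolation=2)[:,:,::-1])
E
```

```text
time: 21.45
tool_pos: [0.6426, -0.0641, 0.0903]
tool_rot: [0.002, 0.659, 0.752, 0.001]
contact_force: [-0.3, -1.2, -0.6]
gripper_width: 0.998
grasp_force: 0.0
[-0.07855624  0.00314352]
-0.06 z0 [(-2.0, -94), (9.0, 10), (15.0, 6), (24.5, 19)] z22 [(-14.0, -103), (-3.5, 11), (10.5, 20), (25.5, 4)] z40 [(-23.5, -97), (-14.0, 10), (-1.0, 24), (13.5, 8)]
-0.03 z0 [(-1.5, -73), (9.5, 9), (15.5, 3), (24.0, 17)] z22 [(-14.0, -75), (-3.5, 12), (10.0, 19), (24.5, 2)] z40 [(-23.5, -98), (-14.0, 13), (-1.5, 20), (23.5, -5)]
0 z0 [(-1.5, -79), (9.5, 8), (15.5, 5), (24.0, 19)] z22 [(-13.5, -84), (-3.5, 9), (10.0, 20), (21.5, 3)] z40 [(-23.5, -91), (-9.5, 9), (-1.5, 21), (9.0, 3)]
0.03 z0 [(-1.5, -71), (9.5, 8), (15.5, 2), (24.0, 19)] z22 [(-13.5, -80), (-3.5, 9), (10.0, 20), (17.5, -3)] z40 [(-36.0, 6), (-23.5, -81), (-14.0, 10), (-1.5, 22)]
0.06 z0 [(-38.0, 4), (-1.5, -73), (9.5, 8), (24.0, 16)] z22 [(-13.5, -78), (-3.5, 7), (10.0, 19), (16.5, -4)] z40 [(-23.5, -84), (-14.0, 8), (-1.5, 21), (4.5, -4)]
[[156.0, 210.0], [446.0, 210.0], [170.0, 301.0], [436.0, 300.0]]
```

View pics/m6.png

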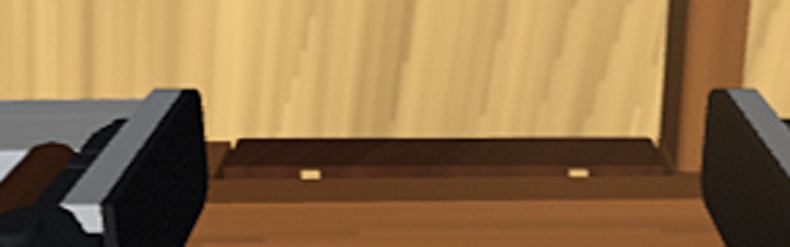

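The board's end face fills the mouth, level with or about 1 mm proud of the plinth face (board bottom at row 139, plinth bottom at row 142 in the enlarged crop). I'll measure that more finely.

Run:
```python
from wl import *
f,s=pickle.load(open("w6.pkl","rb"))
for y in(-.086,-.083,-.080,-.0785,-.07,-.05,-.02,.02,.05,.07): print(y,xedges(f,y,-.02,.012,z=0,s=s,n=2),xedges(f,y,-.03,.015,z=.04,s=s,n=3))
```

```text
-0.086 [(-20.0, -17), (-1.0, -53)] [(-30.0, -35), (-21.0, 0), (-3.0, 1)]
-0.083 [(-1.0, -77), (10.0, -8)] [(-30.0, -1), (3.0, -1), (14.5, 31)]
-0.08 [(-1.0, -78), (10.0, 8)] [(2.0, -1), (8.0, 28), (14.5, 4)]
-0.0785 [(-1.0, -66), (9.0, 11)] [(-4.0, 1), (5.0, 29), (14.5, 5)]
-0.07 [(-2.0, -91), (9.0, 10)] [(-22.5, -83), (-9.5, 19), (-1.0, 25)]
-0.05 [(-2.0, -88), (11.5, 75)] [(-23.5, -109), (-14.0, 11), (-1.0, 24)]
-0.02 [(-1.5, -75), (9.5, 8)] [(-23.5, -86), (-14.0, 10), (-1.5, 22)]
0.02 [(-1.5, -83), (9.5, 7)] [(-23.5, -90), (-14.0, 9), (-1.5, 23)]
0.05 [(-1.5, -70), (11.0, 54)] [(-23.5, -83), (-14.0, 9), (-1.5, 20)]
0.07 [(-1.5, -72), (9.5, 7)] [(-10.0, 12), (-2.0, 20), (10.5, 4)]
```

The board is about 0.5–1 mm proud. A gentle tap will settle it home.

```bash
python3 -m pendant '[[1,[0,0,0.4],0],[1,[0,0,0.8],0],[1,[0,0,1],0],[1,[-0.2,0,1],0],[1,[-0.36,0,1],0],[1,[-0.36,0,1],0],[1,[-0.36,0,1],0],[1,[-0.36,0,1],0]]'
python3 -c "
from look import *
s=manip.state();print(bf(s['tool_pos']),s['joint_vel'].round(3))"
```

```text
time: 22.3
tool_pos: [0.647, -0.1063, -0.0317]
tool_rot: [0.0, 0.659, 0.752, 0.0]
contact_force: [0.3, 0.0, -0.1]
gripper_width: 1.001
grasp_force: 0.0
[-0.03618213  0.0018523 ] [ 0.009 -0.003  0.005 -0.002 -0.001  0.   ]
```

```bash
python3 -m pendant '[[1,[-0.03,0,0],0],[1,[-0.08,0,0],0],[1,[-0.145,0,0],0],[1,[-0.21,0,0],0]]'
python3 -m pendant '[[1,[0.2,0,0],0],[1,[0.5,0,0],0],[1,[0.56,0,-0.4],0],[1,[0.56,0,-0.8],0],[1,[0.56,0,-1],0],[1,[0.56,0,-1],0],[1,[0.56,0,-1],0]]'
python3 - <<'E'
from wl import *
s=manip.state();f=manip.grab_frame("wrist");print(bf(s['tool_pos']),s["tool_pos"])
for y in(-.083,-.08,-.06,-.02,.02,.06): print(y,xedges(f,y,-.02,.012,z=0,s=s,n=2))
E
```

```text
time: 22.7
tool_pos: [0.6501, -0.1309, -0.032]
tool_rot: [-0.001, 0.659, 0.752, 0.001]
contact_force: [-4.5, 30.0, 8.9]
gripper_width: 1.002
grasp_force: 15.6
time: 23.4
tool_pos: [0.6416, -0.0654, 0.0885]
tool_rot: [0.001, 0.659, 0.752, 0.0]
contact_force: [0.3, -0.8, -0.0]
gripper_width: 1.0
grasp_force: 0.0
[-0.07748139  0.00198816] [ 0.64162716 -0.0653653   0.08852025]
-0.083 [(-1.0, -78), (9.5, -8)]
-0.08 [(-1.0, -79), (10.0, 9)]
-0.06 [(-2.0, -101), (9.0, 10)]
-0.02 [(-2.0, -79), (10.0, 8)]
0.02 [(-1.5, -86), (9.5, 7)]
0.06 [(-1.5, -90), (9.5, 7)]
```

The board is flush within the roughly 1 mm the camera resolves, and the finger is hard against the plinth face, so it's home. Next I'll close the latch.

```bash
python3 -m pendant '[[1,[0,-0.2,-0.42],0],[1,[0,-0.6,-0.42],0],[1,[-0.2,-1,-0.42],0],[1,[-0.53,-1,-0.42],0],[1,[-0.53,-1,-0.42],0],[1,[-0.53,-1,-0.42],0]]'
python3 -c "
from look import *
s=manip.state();print(bf(s['tool_pos']),s['tool_pos'])"
```

```text
time: 24.05
tool_pos: [0.5296, -0.144, 0.1364]
tool_rot: [-0.002, 0.66, 0.751, -0.0]
contact_force: [0.0, -0.4, -0.7]
gripper_width: 0.999
grasp_force: 0.0
[-0.01449107 -0.11954493] [ 0.52955269 -0.14396165  0.13643263]
```

```bash
python3 -m pendant '[[1,[0,0,0.3],0],[1,[0,0,0.6],0],[1,[0,0,0.85],0],[1,[0,0,0.85],0],[0,[0,0,0.85],0],[0,[0,0,0.85],0],[0,[0,0,0.85],0],[0,[0,0,0.85],0],[0,[0,0,0.85],0]]'
```

```text
time: 24.95
tool_pos: [0.5316, -0.144, 0.038]
tool_rot: [0.001, 0.659, 0.752, 0.0]
contact_force: [-1.6, 0.4, 2.6]
gripper_width: 0.188
grasp_force: 58.6
```

```bash
python3 -m pendant '[[0,[0,0.08,0],0],[0,[0,0.16,0],0],[0,[0,0.25,0],0],[0,[0,0.34,0],0],[0,[0,0.43,0],0],[0,[0,0.5,0],0],[0,[0,0.55,0],0],[0,[0,0.55,0],0]]'
python3 -m pendant '[[0,[0,0.03,0],0],[0,[0,0.05,0],0],[0,[0,0.05,0],0]]'
```

```text
time: 25.75
tool_pos: [0.598, -0.1347, 0.038]
tool_rot: [0.001, 0.659, 0.752, 0.001]
contact_force: [0.6, 2.9, 6.1]
gripper_width: 0.187
grasp_force: 59.0
time: 26.05
tool_pos: [0.5986, -0.1346, 0.0379]
tool_rot: [-0.003, 0.659, 0.752, -0.003]
contact_force: [-15.6, 1.1, 17.2]
gripper_width: 0.185
grasp_force: 60.4
```

The latch has reached its end stop (−16 N, about 70 mm of travel). Now release, rise clear, and check everything.

```bash
python3 -m pendant '[[0,[0,0.035,0],0],[1,[0,0.035,0],0],[1,[0,0.035,0],0],[1,[0,0.035,0],0],[1,[0,0.035,0],0],[1,[0,0.035,-0.4],0],[1,[0,0.035,-0.8],0],[1,[0,0.035,-0.95],0]]'
python3 -m pendant '[[1,[0.3,0,-0.3],0],[1,[0.6,0,-0.6],0],[1,[0.9,0,-0.9],0],[1,[0.9,0,-0.9],0],[1,[0.9,0,-0.9],0]]'
python3 - <<'E'
from wl import *
s=manip.state();f=manip.grab_frame("wrist");print(s["tool_pos"],s["contact_force"])
a=pickle.load(open("f0.pkl","rb"))
print("knob est latch", [ (k,proj(f,np.r_[m-.013*ex+(L-.12)*ey,.082],s).round(1).tolist()) for k,L in(("0",0),(".07",.07))])
print("plate +y end (expect 10 mm at .07->-20)",edges(f,s,-.013,-.13,.06,z=.04))
for n in("scene","side"):
    g=manip.grab_frame(n);d=cv2.absdiff(g["img"],a[n]["img"]).max(2)
    for nm,p in(("roll",(.376,.328,.03)),("mug",(.445,.476,.04)),("mill",(.357,-.276,.08))):
        u,v=proj(g,p).astype(int);print(n,nm,(u,v),(d[max(v-12,0):v+12,max(u-12,0):u+12]>40).sum())
E
```

```text
time: 26.85
tool_pos: [0.6092, -0.1345, 0.1565]
tool_rot: [0.004, 0.659, 0.752, 0.002]
contact_force: [0.2, 0.5, 0.4]
gripper_width: 1.0
grasp_force: 0.0
time: 27.35
tool_pos: [0.5928, -0.0259, 0.2599]
tool_rot: [0.002, 0.658, 0.753, 0.001]
contact_force: [0.5, -0.6, -0.8]
gripper_width: 0.995
grasp_force: 0.0
[ 0.59278477 -0.02589755  0.25994191] [ 0.5209831  -0.57583284 -0.75156247]
knob est latch [('0', [260.2, 249.4]), ('.07', [315.0, 249.4])]
plate +y end (expect 10 mm at .07->-20) [(-60.0, -68), (-51.5, 1), (-41.5, 68), (-20.5, -71), (-5.0, 0), (34.5, 0), (48.5, 0)]
scene roll (np.int64(387), np.int64(156)) 0
scene mug (np.int64(431), np.int64(160)) 0
scene mill (np.int64(227), np.int64(175)) 0
side roll (np.int64(214), np.int64(178)) 0
side mug (np.int64(214), np.int64(146)) 0
side mill (np.int64(315), np.int64(310)) 0
```

```bash
python3 -c "
from plant import manip
print(manip.job_done())"
```

```text
the job is handed in; nothing more can be done
None
```

The board is in the slot, level with the plinth front to about 1 mm (it may stand up to 1 mm proud). The latch is closed to its end stop (about 69.5 mm measured), the roll, mug and mill look unmoved, and the job is handed in at about 27 s; no verdict came back.

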